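Clip the thermometer onto the warming well and switch it on

ROBOT

A 7-joint arm with a two-finger parallel gripper is mounted at the origin on the work surface. World frame = base frame: x ahead of the robot, y to its left, z up, the work surface at z = 0. Lengths are in m, angles in degrees, forces in N, time in s.
With the tool pointing down it reaches from about 0.425 to 0.975 m from the base axis. Payload 16.7 kg.
Tool frame: the origin (TCP) lies midway between the tips of the shut fingers; the grasp point (between the pads) lies 19 mm behind it (ctrl.grasp_offset is the distance from the TCP to the grasp point, in m); z points along the fingers, y is the direction in which the jaws open and shut (so a half turn about z gives the same grasp; the last joint's range is limited). The gripper opens to 85 mm and grips with 20 to 120 N. Pads are 22 mm wide; open, the fingers measure 114 mm over their backs; the gripper's body (76 mm by 85 mm) begins 54 mm behind the grasp point. The pads swing forward as they close: fully open they stand 13 mm farther back than shut.
Start: joints at [-74.341, 24.414, 4.234, 92.017, -1.954, 63.644, -3.845], TCP at [0.277, 0.616, 0.231] pointing down, gripper open.
Joint ranges: [-163.25, 163.25], [-28.42, 122.38], [-70.27, 78.77], [12.13, 141.07], [-58.53, 238.53], [9.26, 117.41], [-156.51, 156.51]. Speed limits (degrees/s): [108.29, 108.29, 136.94, 136.94, 172.46, 172.46, 172.46].

INTERFACE

Orientations are given as [roll, pitch, yaw] about the fixed x, y, z axes, in that order (R = Rz(yaw) Ry(pitch) Rx(roll)).
In Python, from bench import ctrl gives the robot as it stands.
- The arm moves only by the shell command python3 -m jog 'ROWS' [FORCE]. ROWS is JSON, a list of rows, each a list of 5 numbers: the gripper's target within -1 to 1 (shut at 1, half-way at 0, fully open at -1), then the shift along the world's x, y, z in cm, then the turn about the world's z in rad. In form: [[claw, tx, ty, tz, yaw], ...]. A call has 1 to 5 rows; each row is the pose to reach, as a shift and turn from the pose commanded when the call began; what a row does not reach only later rows make up. A row lasts 1/10 s, in which the tool goes at most 50 mm and 8.59 degrees, less where a joint would pass 70% of its speed; a pose out of reach is approached as far as the arm can. A call with a gripper value outside its range is refused whole. The fingers move at their own pace and stop on an object; FORCE is the grip in N (left out, the last holds). Time passes only in rows, so rows that repeat a pose let the fingers close. It gives the time, the measured TCP pose, the force and the opening at its end, in the units of the state.
- ctrl.sense(): the state, without advancing time (a new reading comes with each control period).
- ctrl.read_camera(name): name is "scene" or "top"; returns a dict with "image" (420x560x3 uint8, blue, green, red), "z_map" (420x560 float32, m along the optical axis (not along the pixel's ray), 0 where there is no reading), "fx", "fy", "cx", "cy" (pixels), "extrinsics" (4x4, takes a point from world to camera coordinates). Camera axes: x right, y up, looking along -z (the intrinsics and any distortion apply to the point x, -y, -z); pixel columns grow to the right and rows downward; lengths in m; the calibration is good to about 2 mm. A picture is of the moment at which its call begins.
- ctrl.hand_in(): hands the job in, once; it reports no verdict.
The state is a dict: "t": time; "q": joint angles; "qvel": joint speeds; "joint_efforts": joint torques, N m; "position": TCP position; "orientation": TCP orientation; "contact_force": force on the tool from outside, world axes, zero at the start; "torque": the same for the moment, N m; "opening": opening from 0.0 (shut) to 1.0 (fully open).
Only numpy, scipy, OpenCV 4.12 (cv2) and the standard library are available. Lean on these libraries where they do the work, as an engineer would, in place of code of your own. Each camera call takes 0.05 s, during which the arm holds its last target.

TASK

Take the blue clip-on thermometer off its parking board and clip it onto the warming well's near wall, centred on the yellow tape, pushed well down over the edge with the jaws gripping the wall squarely and the stem hanging inside the well. Let go of it, and only then flip the red toggle lever on the control box right over to switch the heater on. Leave the jars, bottle, beaker and carton where they stand.

Things in the scene. Friction and masses are not known exactly. Their poses are not given: they have to be found in the camera images.
- thermo: Clip-on dial thermometer, about 80 g: a sprung clip like a clothes peg, at the start upright astride the parking board, handles up, jaws down. Origin at the middle of the hinge pin (10 mm thick), 18 mm above the board's edge as parked. z up, y along the hinge pin (parallel to the gripped wall), x towards the dial side. Frame of the dial half, which turns 0.225 rad when the clip is fully open
- handles (a point): Point midway between the two blue handles, 34 mm above the hinge. Each handle is a flat plate 28 mm wide in y, 4 mm thick, from 4 to 48 mm above the hinge. As parked they lean apart evenly, 47 mm over their tops (outsides). Pinched along x till they are parallel and 26 mm over the outsides, the clip is open to its stop: about 11 N on each here
- jaw_tip (a point): Point midway between the jaws at their lower end, 38 mm below the hinge (in the dial half's frame). Jaws are 28 mm wide in y, with black pads over their last 18 mm that grip a 6 mm wall with about 7 N. Fully open, the pad tips stand about 22 mm apart. A wall can go in to 5 mm below the hinge
- dial (a point): centre of the thermometer's dial face: a steel disc 38 mm across, 10 mm thick, facing up, at x +38, z -16 mm from the hinge. The other side of the clip carries nothing
- stem_tip (a point): lower end of the steel stem, 6 mm thick, straight down from the dial: x +38, z -84 mm from the hinge
- clip_b (a joint): the clip's opening angle: 0 with the jaws closed on a 6 mm wall, -0.08 empty and shut, 0.45 rad fully open
- stand: Parking stand, fixed: grey base 100 x 120 x 12 mm with a white upright board 6 mm thick, 120 mm long in its y, top edge 120 mm above the table. Origin under the centre of the base, x across the board. The parked thermometer's axes are parallel to the stand's, dial and stem on +x, up to 20 mm off the board's middle
- well: Warming well, fixed: open steel trough 172 (x) x 220 (y) x 130 mm high, walls and floor 6 mm thick, white casing 14 mm thick round its foot up to 55 mm; on its +y side a white control box 200 x 90 x 100 mm high. Origin on the table under the trough's centre; x from the near wall (towards the robot) to the far wall. A jar stands in its far half
- rim (a point): middle of the top edge of the well's near wall: in the well's frame x -83, y 0, z 130 mm; its axes are the well's
- mark: Yellow tape 30 mm wide wrapped over the top edge of the well's near wall. Origin at the tape's middle on the top edge, in the middle of the wall's thickness; axes are those of the well
- switch (a joint): the toggle lever's angle: 0 off (leaning to the well's -x), 1.0 rad fully on (leaning to +x); it stays where it is left and turns stiffly but easily by a push of a few newtons at its tip
- switch_tip (a point): tip of the red toggle lever, 50 mm long, on top of the control box; it swings about an axis along the well's y
- jar: capped clear jar, 40 mm across, 60 mm high, standing in the well; origin under its base
- amber: amber glass bottle, 64 mm across, 150 mm high; origin under its base
- beaker: glass beaker, 66 mm across, 85 mm high; origin under its base
- carton: cardboard carton 100 x 130 x 80 mm; origin under its base
- pot: white plastic jar with a green cap, 50 mm across, 55 mm high; origin under its base
Mind the look-alikes: they are no part of the job. What is meant by the thermo is not brown, and is the smaller of those in its own colour. Of the things shaped like the stand, the grey one is meant.

How it is judged (in metres and radians):
On the way, in this order (a step that is already met when the one before it is completed fails the run):
1. the thermometer is lifted clear of the parking board (z of jaw_tip in the frame of stand above 0.125 m), for 0.1 s.
2. the thermometer is clipped on the near wall at the tape, stem inside, and let go (z of jaw_tip in the frame of rim below -0.015 m and x of jaw_tip in the frame of rim between -0.005 and 0.005 m and y of thermo in the frame of mark between -0.015 and 0.015 m and x of stem_tip in the frame of rim above 0.015 m and angle between the y axis of thermo and the y axis of well, either way round below 0.15 rad and angle between thermo's own z axis and vertical below 0.15 rad and value of joint clip_b between -0.05 and 0.08 rad and contact force between thermo and well above 2 N and contact force between the fingers and thermo below 0.1 N), for 0.3 s.
3. the toggle lever is over to on (value of joint switch above 0.85 rad), for 0.1 s.
At the end, for the whole second after the job is handed in: Clip astride the near wall: jaw tips 15 mm or more below the edge, within 15 mm of the tape's middle, square and upright within 0.15 rad, jaws closed on the wall (angle -0.05 to 0.08) and pressing (over 2 N), stem inside, at rest; lever on (over 0.85 rad) (z of jaw_tip in the frame of rim below -0.015 m and x of jaw_tip in the frame of rim between -0.005 and 0.005 m and y of thermo in the frame of mark between -0.015 and 0.015 m and x of stem_tip in the frame of rim above 0.015 m and angle between the y axis of thermo and the y axis of well, either way round below 0.15 rad and angle between thermo's own z axis and vertical below 0.15 rad and value of joint clip_b between -0.05 and 0.08 rad and contact force between thermo and well above 2 N and value of joint switch above 0.85 rad and linear speed of thermo below 0.02 m/s); the robot touches nothing.
It fails at once if a jar, the bottle, the beaker or the carton is moved more than 30 mm (distance of any of jar, amber, beaker, carton, pot from where it was at the start of the episode above 0.03 m).
It also fails if it takes over 50 s, if anything falls off the work surface, if the arm or the gripper's body presses on something with over 40 N, if the wrist force passes 120 N, or if a joint passes its speed limit or range.

## Working session

There is one attempt and no reset: what is moved stays moved. The work goes in short steps, Python scripts to look and compute and a shell command to move; the robot and the scene stay as the last step left them, time stands still between calls to the robot, and variables do not carry over. Pictures are saved under pics/ and viewed, and the job is handed in when it is done.

```bash
ls; mkdir -p pics; cat > h.py <<'E'
import numpy as np, cv2
from bench import ctrl
def grab(n,tag):
    c=ctrl.read_camera(n); cv2.imwrite(f'pics/{tag}.png',c['image']); np.savez(f'{tag}.npz',**c); return c
def pts(c):
    z=c['z_map']; v,u=np.mgrid[:z.shape[0],:z.shape[1]]
    P=np.stack([(u-c['cx'])/c['fx']*z,-(v-c['cy'])/c['fy']*z,-z,np.ones_like(z)],-1)
    return (P@np.linalg.inv(c['extrinsics']).T)[...,:3]
E
python3 - <<'E'
from h import *
for n in('scene','top'):
    c=grab(n,n+'0'); print({k:(v if np.size(v)<20 else v.shape) for k,v in c.items()})
print(ctrl.sense(), ctrl.grasp_offset)
E
```

```text
pics
{'image': (420, 560, 3), 'z_map': (420, 560), 'fx': 432.0603394027204, 'fy': 432.0603394027204, 'cx': 279.8494078700362, 'cy': 207.38672023555895, 'extrinsics': array([[ 0.00914046,  0.99980969, -0.01723453,  0.04111977],
       [-0.69207099,  0.01876561,  0.72158547,  0.27409781],
       [ 0.72177156,  0.0053319 ,  0.69211081, -1.67035355],
       [ 0.        ,  0.        ,  0.        ,  1.        ]])}
{'image': (420, 560, 3), 'z_map': (420, 560), 'fx': 384.35664723361293, 'fy': 384.35664723361293, 'cx': 281.8350105455658, 'cy': 209.26948348764262, 'extrinsics': array([[-0.01750619, -0.99967986,  0.01826796, -0.03035003],
       [ 0.98828894, -0.01453091,  0.15190067, -0.51642404],
       [-0.15158659,  0.02071322,  0.98822693, -1.15442471],
       [ 0.        ,  0.        ,  0.        ,  1.        ]])}
{'t': 0.1, 'q': array([-74.34162526,  24.44427406,   4.2304863 ,  92.04779519,
        -1.9541156 ,  63.64290138,  -3.8448917 ]), 'qvel': array([ 0.02925951, -0.05999442, -0.01189316, -0.16776447, -0.03203532,
       -0.04628287, -0.01220026]), 'joint_efforts': array([ 9.79012402e-03, -9.51541901e+01,  3.77192482e+00, -4.64403784e+01,
        1.97918701e-02,  6.53743264e-03, -4.40259396e-05]), 'position': array([0.2768218 , 0.615234  , 0.23070699]), 'orientation': array([-1.79937236e+02,  3.55292810e-03,  1.55774507e+02]), 'contact_force': array([-0.05070111,  0.09936765,  0.60696708]), 'torque': array([ 0.03018952,  0.00778562, -0.02051756]), 'opening': 1.0025743812394499} 0.0187
```

View pics/scene0.png

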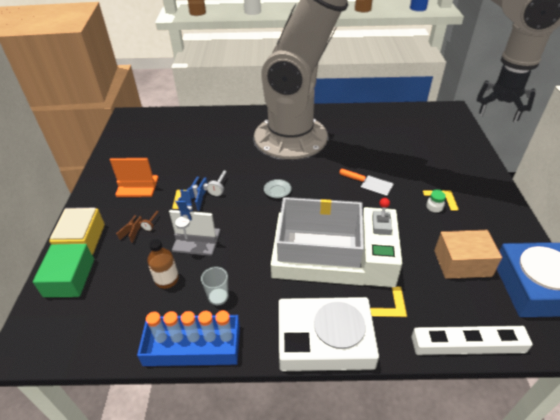

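View pics/top0.png

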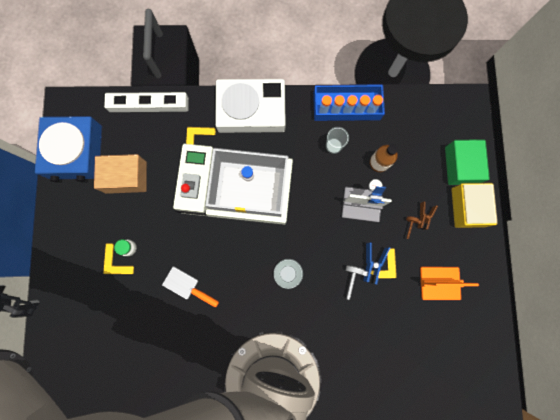

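```bash
python3 - <<'E'
import cv2,numpy as np
a=cv2.imread('pics/top0.png');b=cv2.imread('pics/scene0.png')
def z(i,x,y,w,h): return cv2.resize(i[y:y+h,x:x+w],(400,400*h//w),interpolation=cv2.INTER_CUBIC)
o=np.hstack([np.vstack([z(a,320,150,100,75),z(b,150,160,100,75)]),np.vstack([z(a,165,135,140,105),z(b,265,185,140,105)])])
print(o.shape);cv2.imwrite('pics/zoom0.png',o)
E
```

```text
(600, 800, 3)
```

View pics/zoom0.png

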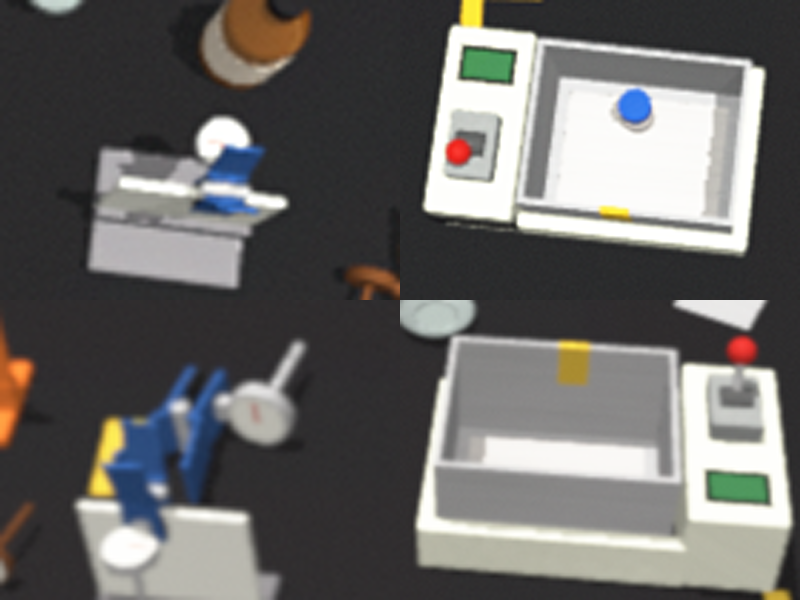

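```bash
python3 - <<'E'
from h import *
def ld(n): return dict(np.load(n+'.npz'))
def fit(P):
    m=P.mean(0);u,s,vt=np.linalg.svd(P-m,full_matrices=False);return m,vt[0]
for n in('top0','scene0'):
    c=ld(n);P=pts(c);I=cv2.cvtColor(c['image'],cv2.COLOR_BGR2HSV);H,S,V=[I[...,i].astype(int) for i in range(3)]
    ok=c['z_map']>0; Z=P[...,2]
    print(n)
    # regions world
    blue=ok&(H>100)&(H<125)&(S>120)&(Z>.1)
    def box(m,x0,x1,y0,y1):return m&(P[...,0]>x0)&(P[...,0]<x1)&(P[...,1]>y0)&(P[...,1]<y1)
    yel=ok&(H>20)&(H<32)&(S>150)&(Z>.1)
    q=P[box(yel,.3,.9,-.2,.3)]; print('tape',len(q),q.mean(0).round(4),q.min(0).round(3),q.max(0).round(3)) if len(q) else 0
    red=ok&((H<6)|(H>174))&(S>180)&(Z>.08)
    q=P[box(red,.3,.9,0,.5)]; print('red',len(q),q.mean(0).round(4),np.median(q,0).round(4),q.max(0).round(3))
    q=P[box(blue,.35,.8,-.4,-.1)]; print('blue',len(q),np.median(q,0).round(4),q.min(0).round(3),q.max(0).round(3))
    grn=ok&(H>50)&(H<80)&(S>100)&(Z>.08)
    q=P[box(grn,.3,.95,0,.5)]; print('screen',len(q),q.mean(0).round(4))
    w=(V>100)&(S<60)&ok
    q=P[box(w&(Z>.112)&(Z<.128),.3,.9,-.4,-.1)]; print('board',len(q),fit(q) if len(q)>3 else 0,q.min(0),q.max(0))
    q=P[box(ok&(Z>.122)&(Z<.138),.3,.8,-.15,.25)]; print('rim',len(q),q.min(0),q.max(0))
E
```

```text
top0
tape 31 [0.5047 0.0841 0.1256] [0.501 0.072 0.105] [0.508 0.097 0.132]
red 49 [0.5586 0.2297 0.1775] [0.5579 0.2297 0.1779] [0.571 0.238 0.184]
blue 125 [ 0.5429 -0.3064  0.1586] [ 0.51  -0.322  0.115] [ 0.553 -0.289  0.186]
screen 168 [0.6683 0.2195 0.1007]
board 175 (array([ 0.55401348, -0.29840829,  0.12079492]), array([-0.25224386,  0.96698704, -0.03618147])) [ 0.5215106  -0.35362968  0.11218964] [ 0.58639821 -0.23459509  0.12752813]
rim 928 [ 0.48916427 -0.05479752  0.12200248] [0.68419164 0.2494444  0.1379283 ]
scene0
tape 85 [0.5095 0.0851 0.1188] [0.501 0.072 0.101] [0.515 0.098 0.133]
red 65 [0.5653 0.2317 0.1761] [0.5654 0.2314 0.1765] [0.574 0.243 0.183]
blue 211 [ 0.5404 -0.3029  0.1593] [ 0.511 -0.317  0.109] [ 0.559 -0.29   0.186]
screen 160 [0.6666 0.2206 0.1009]
board 271 (array([ 0.5554716 , -0.30176884,  0.11974977]), array([ 0.25467754, -0.96650397,  0.03177141])) [ 0.5209894  -0.35472328  0.11207266] [ 0.5913284  -0.23558615  0.12737384]
rim 1114 [ 0.4907327  -0.05491885  0.12200169] [0.68681915 0.24986178 0.13763243]
```

```bash
python3 - <<'E'
from h import *
def ld(n): return dict(np.load(n+'.npz'))
def line(P):
    for _ in range(6):
        vx,vy,x,y=cv2.fitLine(P[:,:2].astype(np.float32),cv2.DIST_HUBER,0,.002,.002).ravel()
        d=np.abs((P[:,0]-x)*vy-(P[:,1]-y)*vx); P=P[d<max(.003,2*np.median(d))]
    a=np.degrees(np.arctan2(-vx/vy,1)); t=(P[:,0]*vx+P[:,1]*vy)
    return (round(float(x),4),round(float(y),4)),'yaw',round(float(a),2),len(P),P[t.argmin()].round(4),P[t.argmax()].round(4)
for n in('top0','scene0'):
    c=ld(n);P=pts(c);I=cv2.cvtColor(c['image'],cv2.COLOR_BGR2HSV);H,S,V=[I[...,i].astype(int) for i in range(3)]
    Z=P[...,2];X=P[...,0];Y=P[...,1]
    w=(V>90)&(S<70)
    print(n,'board',line(P[w&(Z>.114)&(Z<.126)&(X>.5)&(X<.6)&(Y>-.4)&(Y<-.2)]))
    print('near rim',line(P[(Z>.125)&(Z<.136)&(X>.46)&(X<.535)&(Y>-.03)&(Y<.17)]))
    print('far rim',line(P[(Z>.125)&(Z<.136)&(X>.64)&(X<.75)&(Y>-.03)&(Y<.19)]))
    b=(H>100)&(H<125)&(S>110)&(X>.48)&(X<.6)&(Y>-.36)&(Y<-.26)
    for lo,hi in((.11,.13),(.13,.145),(.145,.16),(.16,.175),(.175,.195)):
        q=P[b&(Z>lo)&(Z<hi)]
        if len(q):print(lo,len(q),q.mean(0).round(4),q.min(0).round(3),q.max(0).round(3))
    d=w&(X>.555)&(X<.63)&(Y>-.36)&(Y<-.22)&(Z>.12-.006)&(Z<.14)
    q=P[d];print('dial',len(q),q.mean(0).round(4),np.median(q,0).round(4),q.min(0).round(3),q.max(0).round(3))
    bs=w&(X>.44)&(X<.66)&(Y>-.4)&(Y<-.2)&(Z>.006)&(Z<.018)
    q=P[bs]
    if len(q)>10: print('base',cv2.minAreaRect((q[:,:2]*1000).astype(np.float32)),len(q))
E
```

```text
top0 board ((0.5676, -0.3007), 'yaw', 27.91, 78, array([ 0.5396, -0.2365,  0.1214]), array([ 0.58  , -0.3266,  0.1222]))
near rim ((0.5044, 0.0709), 'yaw', -6.95, 150, array([ 0.4918, -0.0285,  0.1266]), array([0.5177, 0.1691, 0.1281]))
far rim ((0.6709, 0.0664), 'yaw', -7.0, 155, array([ 0.6563, -0.0282,  0.1329]), array([0.6833, 0.1616, 0.1311]))
0.11 5 [ 0.5221 -0.2971  0.1216] [ 0.52  -0.302  0.115] [ 0.523 -0.29   0.128]
0.13 29 [ 0.5331 -0.3056  0.1425] [ 0.523 -0.322  0.135] [ 0.543 -0.291  0.145]
0.145 32 [ 0.5377 -0.3063  0.1514] [ 0.517 -0.321  0.145] [ 0.547 -0.29   0.16 ]
0.16 23 [ 0.5445 -0.3082  0.1683] [ 0.515 -0.319  0.16 ] [ 0.55  -0.289  0.175]
0.175 37 [ 0.5357 -0.3065  0.1813] [ 0.51  -0.322  0.176] [ 0.553 -0.289  0.186]
dial 90 [ 0.5732 -0.3087  0.1222] [ 0.5744 -0.3074  0.1222] [ 0.556 -0.33   0.118] [ 0.586 -0.294  0.128]
base ((534.705810546875, -294.87579345703125), (119.49291229248047, 102.14126586914062), 81.93598175048828) 661
scene0 board ((0.5615, -0.2951), 'yaw', 29.67, 167, array([ 0.5384, -0.2356,  0.1172]), array([ 0.5794, -0.3282,  0.1221]))
near rim ((0.5077, 0.0711), 'yaw', -6.75, 127, array([ 0.4958, -0.0289,  0.1255]), array([0.5218, 0.1685, 0.1293]))
far rim ((0.6732, 0.0648), 'yaw', -7.18, 182, array([ 0.6585, -0.0292,  0.1298]), array([0.6863, 0.1615, 0.1256]))
0.11 19 [ 0.543  -0.3034  0.1239] [ 0.539 -0.317  0.111] [ 0.547 -0.294  0.13 ]
0.13 31 [ 0.5403 -0.3043  0.1388] [ 0.52  -0.316  0.13 ] [ 0.549 -0.293  0.145]
0.145 61 [ 0.5288 -0.3025  0.1532] [ 0.513 -0.316  0.145] [ 0.553 -0.29   0.16 ]
0.16 63 [ 0.5292 -0.3033  0.1675] [ 0.512 -0.317  0.161] [ 0.556 -0.291  0.175]
0.175 42 [ 0.5353 -0.3025  0.1795] [ 0.51  -0.316  0.175] [ 0.559 -0.29   0.186]
dial 126 [ 0.5742 -0.3111  0.1217] [ 0.5758 -0.3115  0.1222] [ 0.556 -0.33   0.114] [ 0.591 -0.294  0.127]
base ((535.6923828125, -294.814208984375), (120.43571472167969, 101.66337585449219), 82.05425262451172) 555
```

```bash
python3 - <<'E'
from h import *
for n in('top0','scene0'):
    c=dict(np.load(n+'.npz'));P=pts(c)
    m=(P[...,2]>.03)&(P[...,2]<.17)&(P[...,0]>.59)&(P[...,0]<.75)&(P[...,1]>-.43)&(P[...,1]<-.27)&(c['z_map']>0)
    q=P[m]
    for lo,hi in((.03,.06),(.06,.09),(.09,.12),(.12,.17)):
        r=q[(q[:,2]>lo)&(q[:,2]<hi)]
        if len(r):print(n,lo,len(r),r.min(0).round(3),r.max(0).round(3))
E
python3 -m jog '[[-1,3,-4,2,-0.15],[-1,6,-8,4,-0.3],[-1,9,-12,6,-0.45],[-1,12,-16,8,-0.6],[-1,15,-20,8,-0.75]]'
```

```text
top0 0.03 70 [ 0.638 -0.374  0.03 ] [ 0.69  -0.327  0.06 ]
top0 0.06 76 [ 0.639 -0.373  0.061] [ 0.688 -0.327  0.09 ]
top0 0.09 234 [ 0.639 -0.389  0.09 ] [ 0.701 -0.327  0.12 ]
top0 0.12 116 [ 0.656 -0.373  0.12 ] [ 0.684 -0.344  0.154]
scene0 0.03 180 [ 0.66  -0.387  0.03 ] [ 0.706 -0.327  0.059]
scene0 0.06 203 [ 0.657 -0.387  0.06 ] [ 0.707 -0.327  0.09 ]
scene0 0.09 320 [ 0.652 -0.39   0.09 ] [ 0.705 -0.328  0.12 ]
scene0 0.12 178 [ 0.591 -0.373  0.12 ] [ 0.69  -0.315  0.154]
t: 0.6
position: [0.4193, 0.4262, 0.3119]
orientation: [179.9, -0.1, 112.5]
contact_force: [0.6, -0.4, -0.1]
opening: 1.006
```

```bash
python3 -m jog '[[-1,1,-5,0,-0.13],[-1,2,-10,0,-0.26],[-1,3,-15,0,-0.4],[-1,4,-20,0,-0.537],[-1,5,-24,0,-0.537]]'; python3 -m jog '[[-1,1,-5,0,0],[-1,2,-10,0,0],[-1,3,-15,0,0],[-1,4,-20,0,0],[-1,5,-24,0,0]]'; python3 -m jog '[[-1,1,-5,0,0],[-1,1.5,-10,0,0],[-1,1.5,-15,-1,0],[-1,1.4,-20,-2,0],[-1,1.4,-24,-4,0]]'; 
```

```text
t: 1.1
position: [0.4681, 0.1846, 0.31]
orientation: [-180.0, -0.0, 81.7]
contact_force: [-0.1, 1.1, 0.6]
opening: 0.996
t: 1.6
position: [0.5179, -0.0554, 0.3102]
orientation: [180.0, -0.0, 82.0]
contact_force: [0.3, -0.1, -0.6]
opening: 0.999
t: 2.1
position: [0.5323, -0.2956, 0.2704]
orientation: [179.9, 0.0, 82.0]
contact_force: [0.0, 0.7, 0.5]
opening: 1.002
```

```bash
python3 -m jog '[[-1,0.2,-0.9,-3,0],[-1,0.2,-0.9,-5,0],[-1,0.2,-0.9,-7,0],[-1,0.2,-0.9,-8,0],[-1,0.2,-0.9,-8,0]]'; python3 - <<'E'
from h import *
a=grab('top','top1')['image'];b=grab('scene','scene1')['image']
def z(i,x,y,w,h): return cv2.resize(i[y:y+h,x:x+w],(400,400*h//w),interpolation=cv2.INTER_CUBIC)
cv2.imwrite('pics/z1.png',np.hstack([z(a,310,110,120,120),z(b,130,130,120,120)]))
E
```

```text
t: 2.6
position: [0.5337, -0.3015, 0.1889]
orientation: [-179.9, -0.0, 82.0]
contact_force: [-0.1, -0.3, 0.2]
opening: 1.0
```

View pics/z1.png

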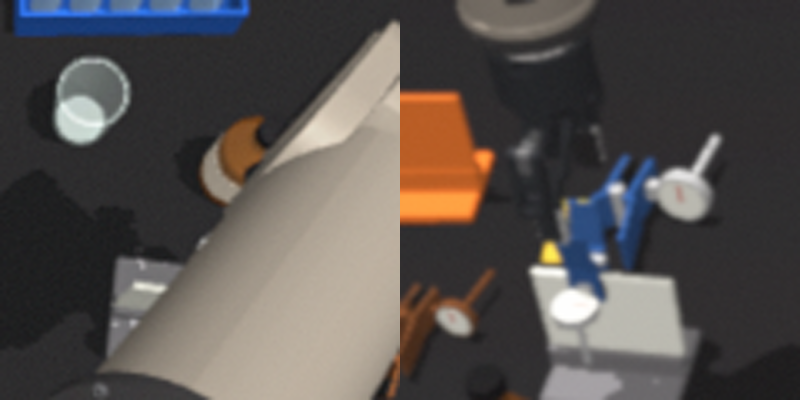

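```bash
python3 - <<'E'
from h import *
c=dict(np.load('scene1.npz'));P=pts(c);I=cv2.cvtColor(c['image'],cv2.COLOR_BGR2HSV);H,S,V=[I[...,i].astype(int) for i in range(3)]
X,Y,Z=P[...,0],P[...,1],P[...,2]
b=(H>100)&(H<125)&(S>110)
m=(X>.45)&(X<.65)&(Y>-.38)&(Y<-.22)&(c['z_map']>0)
for lo,hi in((.15,.165),(.165,.18),(.18,.19),(.19,.2),(.2,.21),(.21,.22),(.22,.24)):
    for nm,k in(('blue',b),('dark',~b&(V<110))):
        q=P[m&k&(Z>lo)&(Z<hi)]
        if len(q)>3:print(lo,nm,len(q),np.percentile(q,5,0).round(3),np.percentile(q,95,0).round(3))
cv2.imwrite('pics/z1b.png',cv2.resize(c['image'][160:240,140:240],(800,640),interpolation=cv2.INTER_CUBIC)[:600])
print(ctrl.sense()['position'])
E
```

```text
0.15 blue 63 [ 0.514 -0.314  0.151] [ 0.551 -0.292  0.164]
0.15 dark 5 [ 0.514 -0.318  0.152] [ 0.548 -0.317  0.164]
0.165 blue 59 [ 0.512 -0.312  0.166] [ 0.555 -0.292  0.179]
0.165 dark 4 [ 0.55  -0.318  0.169] [ 0.555 -0.31   0.177]
0.18 blue 14 [ 0.51  -0.31   0.181] [ 0.557 -0.291  0.183]
0.2 dark 15 [ 0.487 -0.307  0.203] [ 0.583 -0.288  0.21 ]
0.21 dark 40 [ 0.49  -0.315  0.211] [ 0.589 -0.287  0.22 ]
0.22 dark 83 [ 0.489 -0.315  0.221] [ 0.591 -0.286  0.238]
[ 0.53453412 -0.30193648  0.19066735]
```

View pics/z1b.png

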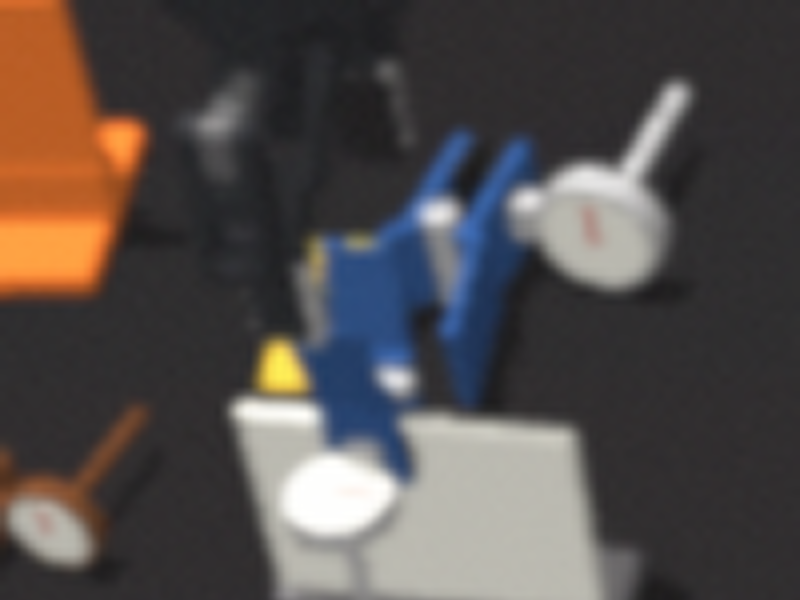

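```bash
python3 -m jog '[[-1,-0.1,-0.2,-1.5,0],[-1,-0.1,-0.2,-3,0],[-1,-0.1,-0.2,-3.7,0],[-1,-0.1,-0.2,-3.7,0],[-1,-0.1,-0.2,-3.7,0]]'
```

```text
t: 3.2
position: [0.5332, -0.304, 0.153]
orientation: [-180.0, 0.0, 82.0]
contact_force: [-0.4, 1.2, 0.2]
opening: 1.0
```

```bash
python3 -m jog '[[0,0,0,0,0],[0,0,0,0,0],[0,0,0,0,0],[0,0,0,0,0],[0,0,0,0,0]]' 40; python3 -m jog '[[0.2,0,0,0,0],[0.3,0,0,0,0],[0.5,0,0,0,0],[0.7,0,0,0,0],[1,0,0,0,0]]' 40; python3 -m jog '[[1,0,0,0,0],[1,0,0,0,0],[1,0,0,0,0],[1,0,0,0,0]]' 40; python3 - <<'E'
from h import *
b=grab('scene','scene2')['image']
cv2.imwrite('pics/z2.png',cv2.resize(b[150:240,140:240],(640,576),interpolation=cv2.INTER_CUBIC))
E
```

```text
t: 3.7
position: [0.5333, -0.3038, 0.1531]
orientation: [180.0, -0.0, 82.0]
contact_force: [0.8, -0.3, -1.6]
opening: 0.501
t: 4.2
position: [0.5332, -0.3039, 0.153]
orientation: [-180.0, -0.0, 82.0]
contact_force: [-0.5, 0.3, -0.6]
opening: 0.287
t: 4.6
position: [0.5333, -0.3039, 0.153]
orientation: [180.0, -0.0, 82.0]
contact_force: [0.1, -0.4, -0.8]
opening: 0.285
```

View pics/z2.png

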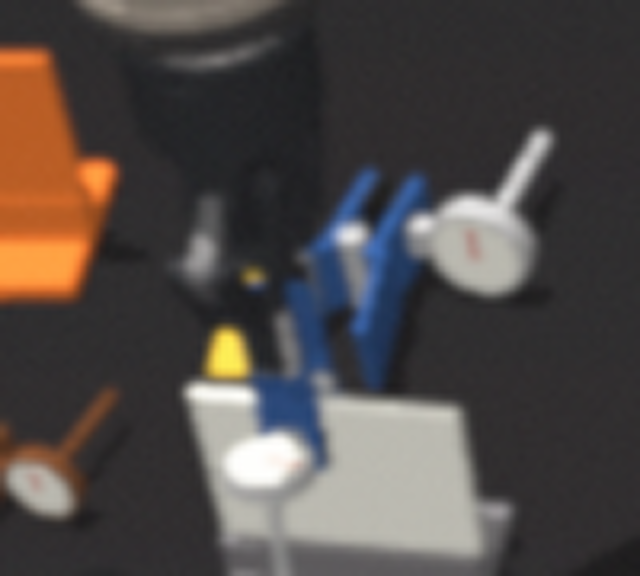

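The handles are pinched to the stop (opening 0.285, about 24 mm), and the dial at (265,462) in the zoom has tilted up. Next I lift.

```bash
python3 -m jog '[[1,0,0,1,0],[1,0,0,2,0],[1,0,0,4,0],[1,0,0,6,0],[1,0,0,8,0]]'; python3 -m jog '[[1,0,1,2,0.017],[1,0,3,4,0.017],[1,0,6,5,0.017],[1,0,9,5,0.017],[1,0,9,5,0.017]]'; python3 - <<'E'
from h import *
b=grab('scene','scene3')['image'];a=grab('top','top3')['image']
cv2.imwrite('pics/z3.png',np.hstack([cv2.resize(b[90:240,140:290],(400,400),interpolation=cv2.INTER_CUBIC),cv2.resize(a[100:250,250:400],(400,400),interpolation=cv2.INTER_CUBIC)]))
E
```

```text
t: 5.15
position: [0.5333, -0.3041, 0.2348]
orientation: [180.0, 0.0, 82.0]
contact_force: [0.3, -0.6, -0.6]
opening: 0.288
t: 5.65
position: [0.5341, -0.2101, 0.2841]
orientation: [179.9, -0.1, 83.3]
contact_force: [0.6, 0.1, -0.8]
opening: 0.289
```

View pics/z3.png

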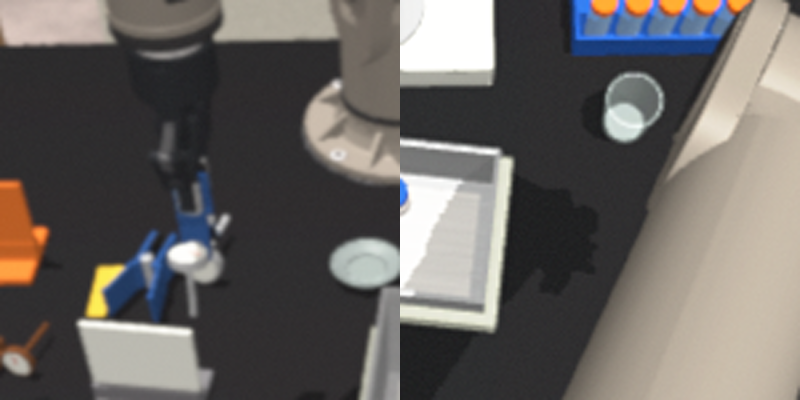

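```bash
python3 -m jog '[[1,-0.5,5,0,0],[1,-1,10,0,0],[1,-1.5,15,0,0],[1,-2,20,0,0],[1,-2.6,24,0,0]]'; python3 -m jog '[[1,0,2,0,0],[1,0,4,0,0],[1,0,5.5,0,0],[1,0,5.5,0,0],[1,0,5.5,0,0]]'; python3 - <<'E'
from h import *
print(ctrl.sense()['position'],ctrl.sense()['orientation'])
c=grab('scene','scene4');b=c['image']
cv2.imwrite('pics/z4.png',cv2.resize(b[100:240,250:420],(800,659),interpolation=cv2.INTER_CUBIC)[:600])
P=pts(c);I=cv2.cvtColor(b,cv2.COLOR_BGR2HSV);H,S,V=[I[...,i].astype(int) for i in range(3)]
X,Y,Z=P[...,0],P[...,1],P[...,2];p=ctrl.sense()['position']
m=(abs(X-p[0])<.08)&(abs(Y-p[1])<.05)&(Z>.18)&(Z<.34)&(c['z_map']>0)
for nm,k in(('blue',(H>100)&(H<125)&(S>110)),('white',(V>150)&(S<60))):
    q=P[m&k];print(nm,len(q),np.percentile(q,3,0).round(4),np.percentile(q,97,0).round(4),np.median(q,0).round(4))
    for lo in np.arange(.18,.34,.01):
        r=q[(q[:,2]>lo)&(q[:,2]<lo+.01)]
        if len(r)>4:print(' %.2f'%lo,len(r),r.min(0).round(3),r.max(0).round(3))
E
```

```text
t: 6.25
position: [0.5071, 0.0276, 0.2836]
orientation: [180.0, -0.0, 83.0]
contact_force: [-0.0, -0.1, -0.8]
opening: 0.293
t: 6.75
position: [0.5075, 0.0801, 0.2831]
orientation: [180.0, 0.0, 82.9]
contact_force: [0.2, -1.0, 0.1]
opening: 0.288
[0.5075105  0.08012749 0.28310498] [1.79995033e+02 2.30057046e-02 8.29478032e+01]
blue 110 [0.5153 0.0627 0.2483] [0.5238 0.0881 0.308 ] [0.5189 0.0739 0.2617]
 0.24 10 [0.516 0.063 0.247] [0.525 0.089 0.25 ]
 0.25 41 [0.514 0.062 0.25 ] [0.523 0.089 0.26 ]
 0.26 25 [0.516 0.065 0.26 ] [0.521 0.088 0.27 ]
 0.27 21 [0.516 0.067 0.271] [0.524 0.087 0.279]
 0.30 7 [0.516 0.063 0.301] [0.521 0.065 0.31 ]
white 107 [0.5204 0.0571 0.2437] [0.5659 0.0874 0.2577] [0.5495 0.0715 0.2538]
 0.24 11 [0.518 0.063 0.24 ] [0.562 0.084 0.25 ]
 0.25 94 [0.532 0.055 0.25 ] [0.567 0.089 0.26 ]
```

View pics/z4.png

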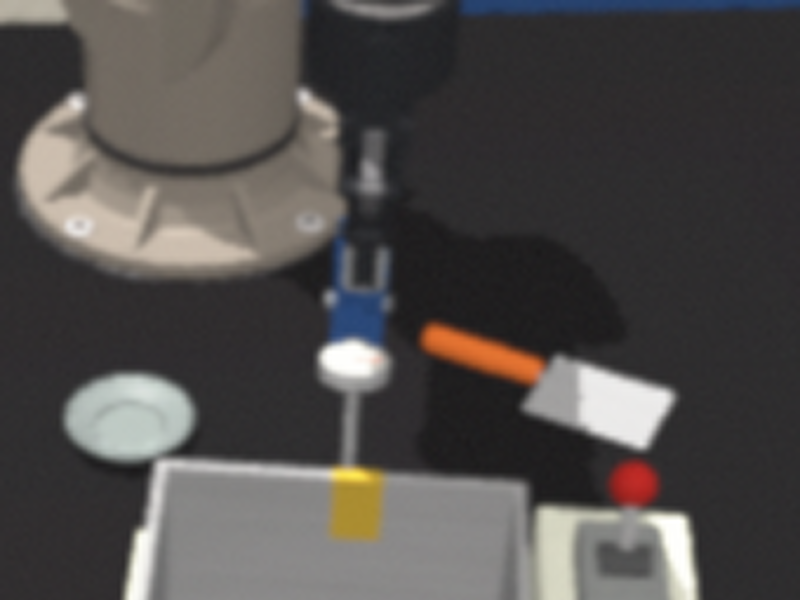

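```bash
python3 - <<'E'
from h import *
c=dict(np.load('scene4.npz'));M=np.linalg.inv(c['extrinsics'])
def ray(u,v,xp):
    d=M[:3,:3]@np.array([(u-c['cx'])/c['fx'],-(v-c['cy'])/c['fy'],-1]);o=M[:3,3];return (o+d*(xp-o[0])/d[0]).round(4)
print(ray(320.1,163.3,.509),ray(332.4,163.7,.5055))
P=pts(c)
for u in(319,320,321,331,332,333):print([P[v,u].round(3).tolist() for v in(162,163,164)])
# stem tip
for v in range(184,202,3):print(v,[(P[v,u].round(3).tolist()) for u in(323,324,325)])
E
```

```text
[0.509  0.0631 0.265 ] [0.5055 0.0956 0.2601]
[[0.504, 0.061, 0.265], [0.506, 0.06, 0.264], [0.513, 0.06, 0.266]]
[[0.507, 0.063, 0.267], [0.517, 0.062, 0.272], [0.518, 0.062, 0.269]]
[[0.517, 0.064, 0.275], [0.518, 0.064, 0.273], [0.517, 0.065, 0.269]]
[[0.52, 0.089, 0.277], [0.522, 0.089, 0.276], [0.513, 0.091, 0.265]]
[[0.165, 0.145, 0.0], [0.512, 0.093, 0.268], [0.511, 0.094, 0.263]]
[[0.166, 0.148, 0.001], [0.172, 0.147, 0.001], [0.176, 0.147, 0.0]]
184 [[0.553, 0.069, 0.232], [0.552, 0.071, 0.231], [0.552, 0.074, 0.231]]
187 [[0.556, 0.069, 0.225], [0.557, 0.071, 0.225], [0.555, 0.074, 0.223]]
190 [[0.558, 0.069, 0.216], [0.559, 0.072, 0.217], [0.314, 0.107, -0.001]]
193 [[0.559, 0.07, 0.206], [0.559, 0.072, 0.206], [0.332, 0.105, 0.002]]
196 [[0.563, 0.07, 0.2], [0.56, 0.073, 0.196], [0.343, 0.105, -0.002]]
199 [[0.563, 0.07, 0.189], [0.561, 0.073, 0.187], [0.358, 0.103, -0.001]]
```

```bash
python3 -m jog '[[1,0.1,0.7,0,0],[1,0.1,0.7,-2,0],[1,0.1,0.7,-5,0],[1,0.1,0.7,-7.5,0],[1,0.1,0.7,-7.5,0]]'; python3 - <<'E'
from h import *
print(ctrl.sense()['position'],ctrl.sense()['orientation'])
c=grab('scene','scene5');b=c['image'];a=grab('top','top5')['image']
cv2.imwrite('pics/z5.png',np.hstack([cv2.resize(b[150:240,275:375],(450,405),interpolation=cv2.INTER_CUBIC),cv2.resize(a[150:240,190:267],(346,405),interpolation=cv2.INTER_CUBIC)]))
E
```

```text
t: 7.3
position: [0.5068, 0.0875, 0.2056]
orientation: [-179.8, 0.2, 83.0]
contact_force: [0.0, 0.6, -0.7]
opening: 0.292
[0.5068133  0.08750428 0.20563658] [-1.79788342e+02  1.52462258e-01  8.29652926e+01]
```

View pics/z5.png

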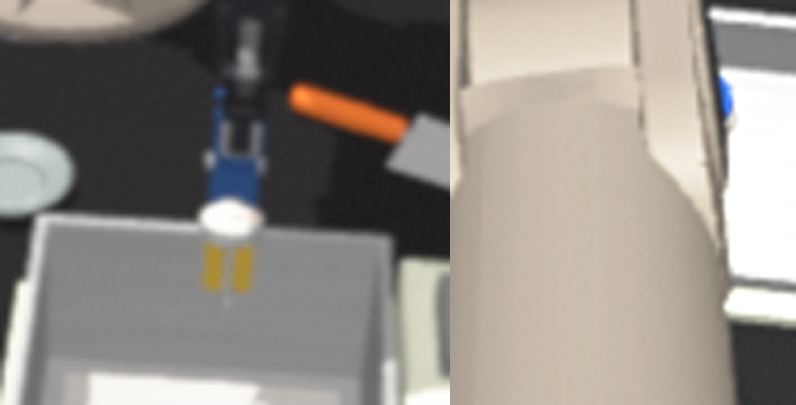

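```bash
python3 - <<'E'
from h import *
c=dict(np.load('scene5.npz'));P=pts(c);I=cv2.cvtColor(c['image'],cv2.COLOR_BGR2HSV);H,S,V=[I[...,i].astype(int) for i in range(3)]
X,Y,Z=P[...,0],P[...,1],P[...,2];m=(abs(X-.52)<.06)&(abs(Y-.085)<.04)&(c['z_map']>0)
b=P[m&(H>100)&(H<125)&(S>110)&(Z>.14)]
ex=np.array([np.cos(np.radians(-7)),np.sin(np.radians(-7)),0]);ey=np.array([-ex[1],ex[0],0])
o=np.array([.5077,.0845,.130])
for nm,q in(('blue',b),('yel',P[m&(H>18)&(H<34)&(S>130)]),('white',P[m&(V>140)&(S<60)&(Z>.165)&(Z<.19)])):
    r=(q-o)@np.stack([ex,ey,[0,0,1]]).T*1000
    print(nm,len(r),np.percentile(r,2,0).round(1),np.percentile(r,98,0).round(1),np.median(r,0).round(1))
    if nm=='blue':
        for lo in range(20,60,6):
            k=r[(r[:,2]>lo)&(r[:,2]<lo+6)]
            if len(k)>3:print(lo,len(k),k.min(0).round(1),k.max(0).round(1))
E
```

```text
blue 101 [-10.8 -13.8  38.7] [ 58.4  13.  154.2] [10.3 -1.8 53.4]
38 17 [  9.2 -14.   38.7] [13.7 13.4 43.9]
44 16 [  7.  -14.1  44.3] [14.5 12.8 49.4]
50 19 [  4.5 -12.   50.2] [12.2 12.6 54.3]
56 14 [ 8.7 -9.5 56. ] [12.7 12.3 61.4]
yel 51 [  0.3 -11.4 -46.1] [  5.6  14.4 -15.8] [  2.3   6.  -29.5]
white 124 [ 11.8 -17.7  37.1] [58.4 16.4 51.2] [44.2 -1.4 45.8]
```

```bash
python3 -m jog '[[1,0.05,0.05,-1,0],[1,0.05,0.05,-2,0],[1,0.05,0.05,-3,0],[1,0.05,0.05,-4,0],[1,0.05,0.05,-4.4,0]]';python3 -m jog '[[1,0,0,0,0],[1,0,0,0,0]]'; python3 - <<'E'
from h import *
c=grab('scene','scene6');b=c['image']
cv2.imwrite('pics/z6.png',cv2.resize(b[150:240,275:375],(640,576),interpolation=cv2.INTER_CUBIC))
P=pts(c);I=cv2.cvtColor(b,cv2.COLOR_BGR2HSV);H,S,V=[I[...,i].astype(int) for i in range(3)]
X,Y,Z=P[...,0],P[...,1],P[...,2];m=(abs(X-.54)<.05)&(abs(Y-.085)<.04)&(c['z_map']>0)
q=P[m&(V>140)&(S<60)&(Z>.12)&(Z<.16)&(X>.525)];print(len(q),np.median(q,0),q.min(0),q.max(0))
E
```

```text
t: 7.9
position: [0.5082, 0.0885, 0.1628]
orientation: [-179.9, 0.0, 83.0]
contact_force: [-2.1, -0.6, -0.2]
opening: 0.292
t: 8.1
position: [0.5089, 0.0885, 0.1641]
orientation: [180.0, 0.0, 83.0]
contact_force: [0.3, 0.7, -1.1]
opening: 0.294
114 [0.55432036 0.08020643 0.13451538] [0.52535554 0.06289517 0.12685252] [0.57078887 0.09870035 0.13999214]
```

View pics/z6.png

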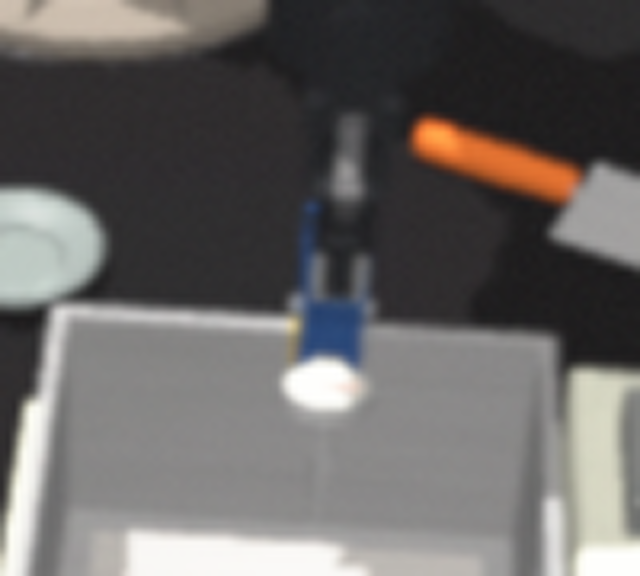

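```bash
python3 - <<'E'
from h import *
c=dict(np.load('scene6.npz'));M=np.linalg.inv(c['extrinsics']);c0=dict(np.load('scene0.npz'))
def ray(u,v,a,val):
    d=M[:3,:3]@np.array([(u-c['cx'])/c['fx'],-(v-c['cy'])/c['fy'],-1]);o=M[:3,3];return (o+d*(val-o[a])/d[a]).round(4)
print('pin',ray(321.6,197.3,0,.508),ray(333.1,197.8,0,.508))
for cc in(c0,c):
    P=pts(cc);I=cv2.cvtColor(cc['image'],cv2.COLOR_BGR2HSV);H,S,V=[I[...,i].astype(int) for i in range(3)]
    m=(H>18)&(H<34)&(S>120);m[:190]=0;m[225:]=0;m[:,:300]=0;m[:,345:]=0
    v,u=np.nonzero(m)
    for r in np.unique(v):print('yel',r,u[v==r].min(),u[v==r].max(),end='; ')
    print()
    b=(H>100)&(H<125)&(S>100);b[:180]=0;b[225:]=0;b[:,:300]=0;b[:,345:]=0
    v,u=np.nonzero(b)
    for r in np.unique(v):print('blue',r,u[v==r].min(),u[v==r].max(),end='; ')
    print()
print(ray(319.5,202,2,.13),ray(332.5,202,2,.13))
E
```

```text
pin [0.508  0.073  0.1444] [0.508  0.1052 0.1417]
yel 199 321 330; yel 200 321 330; yel 201 321 330; yel 202 321 330; yel 203 321 330; yel 204 321 330; yel 205 321 330; yel 206 321 330; yel 207 321 330; yel 208 321 330; yel 209 321 330; yel 210 321 329; yel 211 321 329; yel 212 321 329; yel 213 321 329; 


blue 182 323 324; blue 183 323 324; blue 185 322 323; blue 186 322 323; blue 187 322 323; blue 188 322 323; blue 189 322 323; blue 190 322 322; blue 191 322 322; blue 192 322 322; blue 193 322 322; blue 194 322 322; blue 197 323 329; blue 198 323 330; blue 199 323 330; blue 200 323 330; blue 201 323 330; blue 202 323 330; blue 203 323 330; blue 204 322 330; blue 205 329 330; 
[0.5116 0.0676 0.13  ] [0.5126 0.1039 0.13  ]
```

```bash
python3 -m jog '[[1,0,-0.2,-0.2,0],[1,0,-0.2,-0.2,0]]'; python3 -m jog '[[0.3,0,0,0,0],[0.2,0,0,0,0],[0.1,0,0,0,0],[0,0,0,0,0],[-0.1,0,0,0,0]]'; python3 -m jog '[[-0.3,0,0,0,0],[-0.5,0,0,0,0],[-0.8,0,0,0,0],[-1,0,0,0,0],[-1,0,0,0,0]]';  python3 - <<'E'
from h import *
c=grab('scene','scene7');b=c['image']
cv2.imwrite('pics/z7.png',cv2.resize(b[150:240,275:375],(640,576),interpolation=cv2.INTER_CUBIC))
E
```

```text
t: 8.35
position: [0.5088, 0.0864, 0.162]
orientation: [180.0, -0.0, 83.0]
contact_force: [-0.3, -0.7, -0.5]
opening: 0.289
t: 8.85
position: [0.5086, 0.0866, 0.162]
orientation: [-180.0, 0.0, 83.0]
contact_force: [-0.9, 0.9, 0.4]
opening: 0.552
t: 9.35
position: [0.5088, 0.0866, 0.162]
orientation: [180.0, -0.0, 83.0]
contact_force: [-0.2, 0.2, -0.5]
opening: 0.998
```

View pics/z7.png

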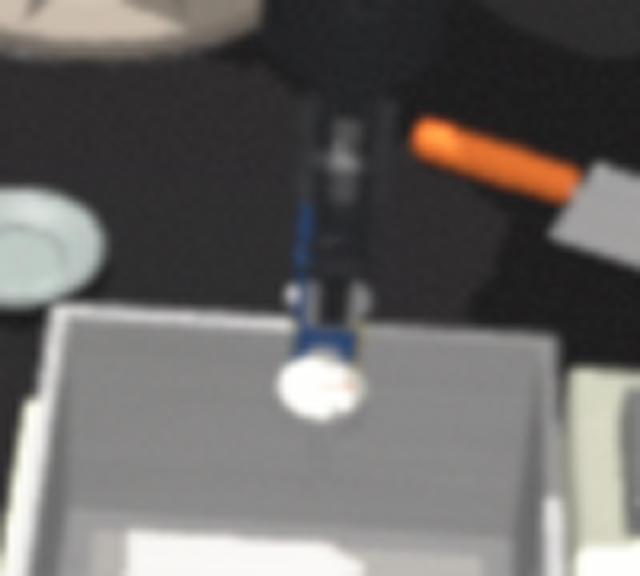

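Released: the dial at (322,388) is level and the jaws have closed on the wall. I'll retreat straight up and check.

```bash
python3 -m jog '[[-1,0,0,1,0],[-1,0,0,3,0],[-1,0,0,5,0],[-1,0,0,8,0],[-1,0,0,12,0]]'; python3 -m jog '[[-0.5,0,4,0,0],[0,0,8,0,0],[0.5,0,12,0,0],[1,0,14,0,0],[1,0,14,0,0]]'; python3 - <<'E'
from h import *
print(ctrl.sense()['position'])
c=grab('scene','scene8');b=c['image'];a=grab('top','top8')['image']
cv2.imwrite('pics/z8.png',np.hstack([cv2.resize(b[140:240,275:375],(400,400),interpolation=cv2.INTER_CUBIC),cv2.resize(a[140:240,190:290],(400,400),interpolation=cv2.INTER_CUBIC)]))
P=pts(c);I=cv2.cvtColor(b,cv2.COLOR_BGR2HSV);H,S,V=[I[...,i].astype(int) for i in range(3)]
X,Y,Z=P[...,0],P[...,1],P[...,2];m=(abs(X-.52)<.06)&(abs(Y-.085)<.04)&(c['z_map']>0)
ex=np.array([np.cos(np.radians(-7)),np.sin(np.radians(-7)),0]);ey=np.array([-ex[1],ex[0],0]);o=np.array([.5077,.0845,.130])
for nm,k in(('blue',(H>100)&(H<125)&(S>110)&(Z>.1)),('white',(V>140)&(S<60)&(Z>.112)&(Z<.16)&(X>.528))):
    r=(P[m&k]-o)@np.stack([ex,ey,[0,0,1]]).T*1000
    print(nm,len(r),np.percentile(r,3,0).round(1),np.percentile(r,97,0).round(1),np.median(r,0).round(1))
E
```

```text
t: 9.9
position: [0.5081, 0.0862, 0.283]
orientation: [-179.9, 0.1, 83.0]
contact_force: [-0.2, 0.4, 1.1]
opening: 0.997
t: 10.4
position: [0.5083, 0.2296, 0.2822]
orientation: [-180.0, 0.0, 83.2]
contact_force: [0.6, -0.4, 0.0]
opening: 0.147
[0.50829799 0.22959296 0.28222056]
blue 227 [-21.7 -13.3   3.1] [22.3 12.3 60.6] [ 9.7 -0.1 42. ]
white 120 [ 22.  -17.3  -5.5] [55.7 16.7  2.8] [40.8 -0.  -0.4]
```

View pics/z8.png

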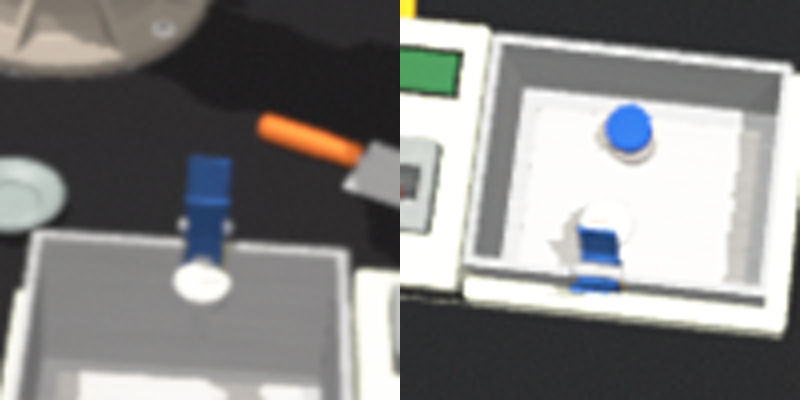

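```bash
python3 -m jog '[[1,-0.3,0.5,-4,0],[1,-0.3,0.5,-8,0],[1,-0.3,0.5,-11,0],[1,-0.3,0.5,-12.2,0],[1,-0.3,0.5,-12.2,0]]'; python3 - <<'E'
from h import *
print(ctrl.sense()['position'],ctrl.sense()['contact_force'])
c=grab('scene','scene9');b=c['image'];a=grab('top','top9')['image']
cv2.imwrite('pics/z9.png',np.hstack([cv2.resize(b[150:250,320:420],(400,400),interpolation=cv2.INTER_CUBIC),cv2.resize(a[140:240,150:250],(400,400),interpolation=cv2.INTER_CUBIC)]))
E
```

```text
t: 11.0
position: [0.5056, 0.2303, 0.1594]
orientation: [-179.9, 0.1, 82.9]
contact_force: [-0.1, 0.2, 0.4]
opening: -0.001
[0.50556304 0.2302871  0.15943371] [-0.08990715  0.2375658   0.37503231]
```

View pics/z9.png

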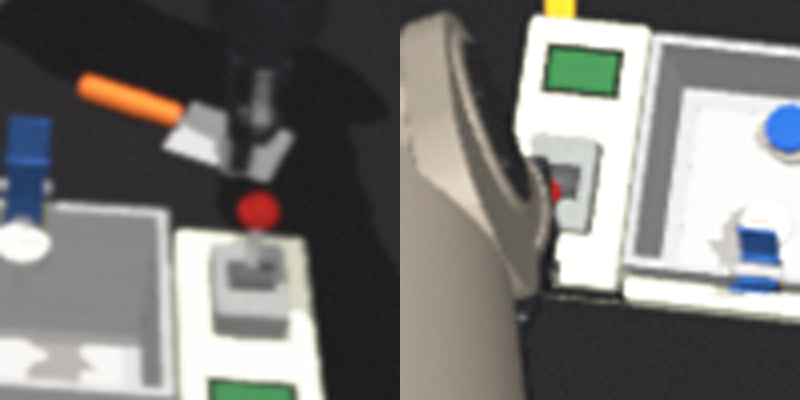

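```bash
python3 -m jog '[[1,1.5,0.5,0,0],[1,3,0.3,0,0],[1,4,0.2,0,0],[1,5,0,0,0],[1,6,0,0,0]]';python3 -m jog '[[1,0.6,-0.1,0,0],[1,1.2,-0.2,0,0],[1,1.8,-0.2,0,0],[1,1.8,-0.2,0,0]]'; python3 - <<'E'
from h import *
print(ctrl.sense()['position'],ctrl.sense()['contact_force'])
c=grab('scene','scene10');b=c['image'];a=grab('top','top10')['image']
cv2.imwrite('pics/z10.png',np.hstack([cv2.resize(b[150:250,320:420],(400,400),interpolation=cv2.INTER_CUBIC),cv2.resize(a[140:240,150:250],(400,400),interpolation=cv2.INTER_CUBIC)]))
E
```

```text
t: 11.6
position: [0.5667, 0.2309, 0.1604]
orientation: [180.0, -0.0, 83.0]
contact_force: [-1.8, -1.3, 0.0]
opening: -0.001
t: 12.0
position: [0.5781, 0.2297, 0.1589]
orientation: [-179.3, 0.1, 83.1]
contact_force: [-42.6, -1.8, 25.2]
opening: 0.002
[0.57814238 0.22973621 0.15886918] [-42.58839847  -1.82329349  25.22379889]
```

View pics/z10.png

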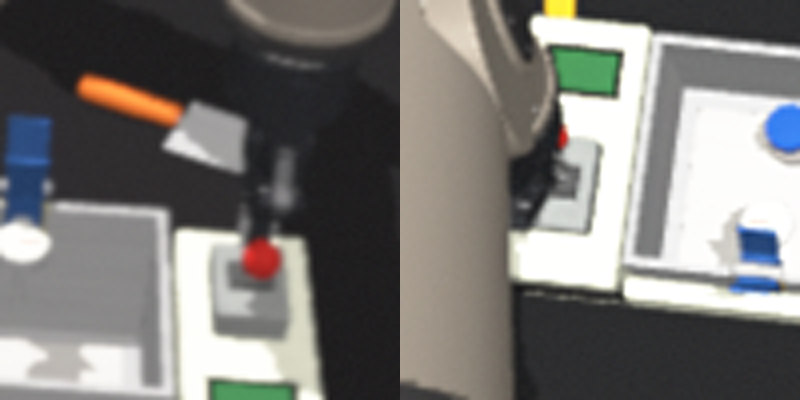

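```bash
python3 -m jog '[[1,-1.5,0,0,0],[1,-3,0.2,0,0],[1,-5,0.4,2,0],[1,-5,0.4,6,0],[1,-5,0.4,10,0]]'; python3 -m jog '[[1,-4,0,3,0],[1,-8,4,3,0],[1,-8,9,3,0],[1,-8,14,3,0],[1,-8,18,3,0]]'; python3 -m jog '[[1,0,2,0,0],[1,0,4,0,0],[1,0,4,0,0]]'; python3 - <<'E'
from h import *
print(ctrl.sense()['position'],ctrl.sense()['contact_force'])
c=grab('scene','scene11');b=c['image'];ct=grab('top','top11');a=ct['image']
cv2.imwrite('pics/z11.png',np.hstack([cv2.resize(b[150:270,270:420],(400,320),interpolation=cv2.INTER_CUBIC),cv2.resize(a[130:250,160:310],(400,320),interpolation=cv2.INTER_CUBIC)]))
for n,cc in(('s',c),('t',ct)):
    P=pts(cc);I=cv2.cvtColor(cc['image'],cv2.COLOR_BGR2HSV);H,S,V=[I[...,i].astype(int) for i in range(3)]
    X,Y,Z=P[...,0],P[...,1],P[...,2]
    q=P[((H<6)|(H>174))&(S>180)&(Z>.08)&(X>.4)&(X<.8)&(Y>.1)&(Y<.35)];print(n,'red',len(q),q.mean(0).round(4))
    m=(abs(X-.52)<.06)&(abs(Y-.085)<.04)&(cc['z_map']>0)
    ex=np.array([np.cos(np.radians(-7)),np.sin(np.radians(-7)),0]);ey=np.array([-ex[1],ex[0],0]);o=np.array([.5077,.0845,.130])
    for nm,k in(('blue',(H>100)&(H<125)&(S>110)&(Z>.1)),('white',(V>140)&(S<60)&(Z>.112)&(Z<.16)&(X>.528))):
        r=(P[m&k]-o)@np.stack([ex,ey,[0,0,1]]).T*1000
        print(nm,len(r),np.percentile(r,3,0).round(1),np.percentile(r,97,0).round(1),np.median(r,0).round(1))
E
```

```text
t: 12.6
position: [0.5332, 0.2335, 0.2611]
orientation: [-180.0, 0.0, 83.0]
contact_force: [0.6, 0.3, -0.1]
opening: 0.002
t: 13.1
position: [0.4531, 0.4163, 0.2905]
orientation: [180.0, -0.1, 83.1]
contact_force: [0.5, 0.6, -0.1]
opening: 0.003
t: 13.4
position: [0.4529, 0.4564, 0.2893]
orientation: [-180.0, 0.0, 83.2]
contact_force: [-0.6, 0.2, 0.4]
opening: -0.002
[0.45294306 0.45635933 0.28926556] [-0.55198395  0.24549965  0.42987877]
s red 44 [0.609  0.2264 0.173 ]
blue 228 [-21.2 -13.3   1.4] [22.  12.3 60.3] [ 8.9 -0.  42.4]
white 120 [ 23.6 -17.3  -6.3] [55.7 16.6  2. ] [41.3 -0.  -0.7]
t red 44 [0.5995 0.2254 0.1756]
blue 104 [-20.5 -13.5  16.9] [19.3  9.7 62.1] [ 9.9 -1.  34.7]
white 93 [ 26.  -17.1  -4.2] [52.4 15.8  3.6] [40.8 -2.2  0.2]
```

View pics/z11.png

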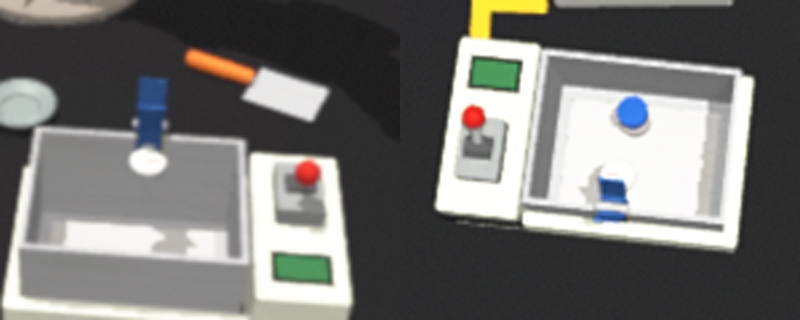

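View pics/top11.png

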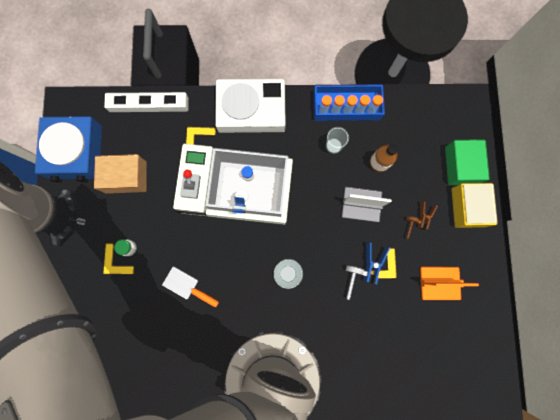

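```bash
python3 - <<'E'
from h import *
def tri(ns):
    A=[];b=[]
    for n,roi in ns:
        c=dict(np.load(n+'.npz'));I=cv2.cvtColor(c['image'],cv2.COLOR_BGR2HSV);H,S,V=[I[...,i].astype(int) for i in range(3)]
        m=(((H<8)|(H>172))&(S>130)&(V>60)).astype(np.uint8);k=np.zeros_like(m);k[roi[1]:roi[3],roi[0]:roi[2]]=1;m&=k
        (u,v),r=cv2.minEnclosingCircle(np.argwhere(m)[:,::-1].astype(np.float32));yy,xx=np.nonzero(m);print(n,u,v,r,m.sum(),xx.mean(),yy.mean())
        u=(xx.min()+xx.max())/2;v=(yy.min()+yy.max())/2
        M=np.linalg.inv(c['extrinsics']);d=M[:3,:3]@np.array([(u-c['cx'])/c['fx'],-(v-c['cy'])/c['fy'],-1]);d/=np.linalg.norm(d)
        Q=np.eye(3)-np.outer(d,d);A.append(Q);b.append(Q@M[:3,3])
    return np.linalg.solve(sum(A),sum(b))
p0=tri([('scene0',(370,190,400,220)),('top0',(170,170,200,200))])
p1=tri([('scene11',(370,190,400,230)),('top11',(170,160,200,200))])
d=p1-p0;print(p0.round(4),p1.round(4),d.round(4),np.hypot(d[0],d[1]),2*np.arcsin(np.linalg.norm(d)/.1))
E
```

```text
scene0 384.2272644042969 202.22727966308594 5.5197906494140625 92 384.17391304347825 201.8804347826087
top0 185.0 187.8000030517578 4.386440277099609 62 184.9516129032258 187.6290322580645
scene11 385.0 214.5 4.272101879119873 59 384.93220338983053 214.47457627118644
top11 187.1666717529297 173.5 4.1164655685424805 55 187.21818181818182 173.52727272727273
[0.5592 0.2322 0.1719] [0.602  0.2277 0.1658] [ 0.0427 -0.0045 -0.0061] 0.042964899250784075 0.8978344605913775
```

The lever's travel measures about 0.9 rad, too close to the 0.85 limit for comfort. I'll nudge it again gently to see whether it's really at its stop.

```bash
python3 -m jog '[[1,0,-5,0,0],[1,2,-10,0,0],[1,5,-15,0,0],[1,8,-19,0,0],[1,9,-22,0,0]]'; python3 -m jog '[[1,0,-0.2,-4,0],[1,0,-0.2,-8,0],[1,0,-0.2,-12,0],[1,0,-0.2,-13.2,0],[1,0,-0.2,-13.2,0]]'; python3 -m jog '[[1,1,-0.1,0,0],[1,2,-0.2,0,0],[1,2.5,-0.2,0,0],[1,2.5,-0.2,0,0]]'; python3 -m jog '[[1,0.3,0,0,0],[1,0.3,0,0,0]]'
```

```text
t: 14.0
position: [0.5452, 0.2302, 0.2906]
orientation: [179.9, -0.0, 82.9]
contact_force: [0.8, 0.5, -0.0]
opening: -0.002
t: 14.5
position: [0.5432, 0.2305, 0.1573]
orientation: [-179.9, 0.1, 82.9]
contact_force: [0.5, 0.3, 1.5]
opening: -0.001
t: 14.9
position: [0.5701, 0.2295, 0.1589]
orientation: [179.9, -0.0, 83.0]
contact_force: [0.3, -0.3, -1.1]
opening: -0.0
t: 15.1
position: [0.5719, 0.2297, 0.1581]
orientation: [180.0, -0.0, 83.0]
contact_force: [0.2, 0.2, -0.3]
opening: 0.001
```

```bash
python3 -m jog '[[1,0.3,0,0,0],[1,0.3,0,0,0]]';python3 -m jog '[[1,0.2,0,0,0],[1,0.2,0,0,0]]';python3 -m jog '[[1,0.2,0,0,0],[1,0.2,0,0,0]]'
```

```text
t: 15.3
position: [0.575, 0.2297, 0.1581]
orientation: [180.0, -0.0, 83.0]
contact_force: [-1.4, 0.5, 0.6]
opening: -0.002
t: 15.5
position: [0.576, 0.2296, 0.1577]
orientation: [-179.9, 0.0, 83.0]
contact_force: [-5.1, -0.2, 2.6]
opening: 0.004
t: 15.7
position: [0.5767, 0.2296, 0.1575]
orientation: [-179.7, 0.1, 83.0]
contact_force: [-15.2, -0.8, 7.4]
opening: -0.003
```

The lever is at a hard stop: the force rises to 15 N within 1.7 mm. I'll back off, take a last look and hand in.

```bash
python3 -m jog '[[1,-1.5,0,0,0],[1,-3,0.2,0,0],[1,-5,0.4,2,0],[1,-5,0.4,6,0],[1,-5,0.4,10,0]]'; python3 -m jog '[[1,-4,0,3,0],[1,-8,4,3,0],[1,-8,9,3,0],[1,-8,14,3,0],[1,-8,14,3,0]]'; python3 -m jog '[[1,0,0,0,0],[1,0,0,0,0]]'; python3 - <<'E'
from h import *
print(ctrl.sense()['position'],ctrl.sense()['contact_force'])
c=grab('scene','scene12');cv2.imwrite('pics/z12.png',cv2.resize(c['image'][150:270,270:420],(600,480),interpolation=cv2.INTER_CUBIC))
E
```

```text
t: 16.2
position: [0.5279, 0.2335, 0.259]
orientation: [-179.9, 0.0, 83.0]
contact_force: [0.5, -0.1, 0.9]
opening: 0.001
t: 16.7
position: [0.4465, 0.3801, 0.2876]
orientation: [-180.0, -0.1, 83.4]
contact_force: [0.3, -0.0, -0.2]
opening: -0.002
t: 16.9
position: [0.4491, 0.3725, 0.2879]
orientation: [180.0, 0.0, 82.9]
contact_force: [0.4, -0.4, -0.0]
opening: -0.001
[0.44913661 0.37253223 0.28789642] [ 0.40093233 -0.44731223 -0.00920178]
```

View pics/z12.png

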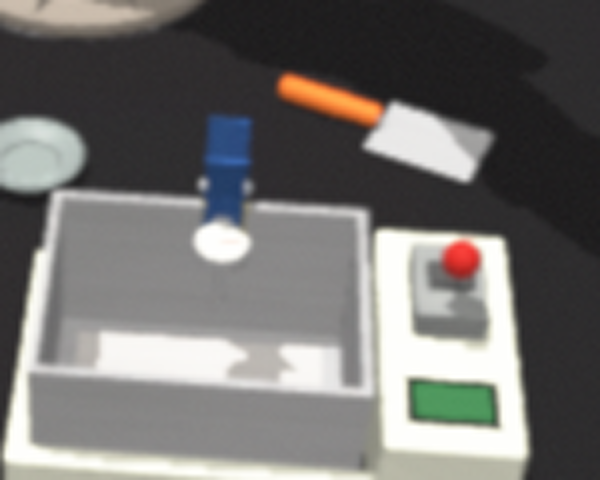

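The clip stands upright on the near wall with its dial at (222,242). The lever's red ball at (461,260) is over on the on side, and the arm is clear.

```bash
python3 -c "
from bench import ctrl
print(ctrl.hand_in())"
```

```text
the job is handed in; nothing more can be done
None
```

I clipped the blue thermometer onto the warming well's near wall at the yellow tape and let go. I then flipped the red lever over to on and handed the job in at about 17 s of the 50 s. The hand-in gave no verdict.

- **Clip:** the last measurement put its middle within about 1 mm of the tape's middle, though with a few mm of uncertainty. The handles lean evenly, so it sits upright. The jaw tips are about 23 mm below the edge and the stem hangs inside the well. I couldn't measure the jaws' grip on the wall directly.
- **Lever:** the camera estimate of its travel was only about 0.9 rad, close to the 0.85 limit. I nudged it again gently and the force rose to 15 N within 1.7 mm, so it is at its hard stop.
- **Force:** the first push on the lever peaked at about 43 N sideways (about 50 N in total) when it hit the stop. Only the closed fingertips should have been touching, so I don't think the 40 N limit on the arm and gripper body applies, but I couldn't confirm that.
- **Other objects:** by eye in the last top picture, the jars, bottle, beaker and carton stood where they started. I took that picture before the second nudge and did not measure them.

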